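# Put the salvaged capacitors back in their colour-coded drawers

## Task

Clear the repair bench of its four round can capacitors: stand each one upright on the floor of the small-parts drawer whose card and pull tab have the colour of its sleeve (black, green, orange, blue). Do not tip a capacitor over on the way, and leave the square relay and the finned heat sink where they lie.

Things in the scene. Friction and masses are not known exactly. Their poses are not given: they have to be found in the camera images.
- cap_black: loose round can capacitor with black sleeve, standing upright on the bench: cylinder 36 mm in diameter, 55 mm tall, about 80 g; a grey disc and two 3 mm brass screw terminals on its flat top, one pale stripe down its side. Origin: centre of its underside, z up along the can (its yaw means nothing).
- cap_green: loose round can capacitor with green sleeve, standing upright on the bench: cylinder 36 mm in diameter, 60 mm tall, about 80 g; a grey disc and two 3 mm brass screw terminals on its flat top, one pale stripe down its side. Origin: centre of its underside, z up along the can (its yaw means nothing).
- cap_orange: loose round can capacitor with orange sleeve, standing upright on the bench: cylinder 36 mm in diameter, 65 mm tall, about 80 g; a grey disc and two 3 mm brass screw terminals on its flat top, one pale stripe down its side. Origin: centre of its underside, z up along the can (its yaw means nothing).
- cap_blue: loose round can capacitor with blue sleeve, standing upright on the bench: cylinder 36 mm in diameter, 70 mm tall, about 80 g; a grey disc and two 3 mm brass screw terminals on its flat top, one pale stripe down its side. Origin: centre of its underside, z up along the can (its yaw means nothing).
- drawer_black: loose open white small-parts drawer lying flat on the bench, its front face, pull tab and the card on its floor black: outside 110 mm (own x) by 66 mm (own y) by 30 mm high, walls 3 mm, floor 3 mm thick, inside 104 by 60 mm; the pull tab, 40 mm wide, reaches 14 mm beyond the front (-x) wall. About 300 g. Origin: centre of its underside, z up. Its x axis starts within 0.3 rad of the world x axis, so the pull tab faces the robot.
- drawer_green: loose open white small-parts drawer lying flat on the bench, its front face, pull tab and the card on its floor green: outside 110 mm (own x) by 66 mm (own y) by 30 mm high, walls 3 mm, floor 3 mm thick, inside 104 by 60 mm; the pull tab, 40 mm wide, reaches 14 mm beyond the front (-x) wall. About 300 g. Origin: centre of its underside, z up. Its x axis starts within 0.3 rad of the world x axis, so the pull tab faces the robot.
- drawer_orange: loose open white small-parts drawer lying flat on the bench, its front face, pull tab and the card on its floor orange: outside 110 mm (own x) by 66 mm (own y) by 30 mm high, walls 3 mm, floor 3 mm thick, inside 104 by 60 mm; the pull tab, 40 mm wide, reaches 14 mm beyond the front (-x) wall. About 300 g. Origin: centre of its underside, z up. Its x axis starts within 0.3 rad of the world x axis, so the pull tab faces the robot.
- drawer_blue: loose open white small-parts drawer lying flat on the bench, its front face, pull tab and the card on its floor blue: outside 110 mm (own x) by 66 mm (own y) by 30 mm high, walls 3 mm, floor 3 mm thick, inside 104 by 60 mm; the pull tab, 40 mm wide, reaches 14 mm beyond the front (-x) wall. About 300 g. Origin: centre of its underside, z up. Its x axis starts within 0.3 rad of the world x axis, so the pull tab faces the robot.
- relay: loose square relay, blue cover on a black foot, 33 by 33 mm, 40 mm tall, pale patch on top; not a capacitor, to be left alone. Origin: centre of its underside, z up.
- heatsink: loose black finned heat sink, 50 mm (own x, along its six fins) by 40 mm, 26 mm tall; not a capacitor, to be left alone. Origin: centre of its underside, z up.

How it is judged:
By the outcome, as a careful person would: the job done as asked, in the order asked, and still so for the second after the job is handed in, with the robot touching nothing.
It also fails if it takes over 102 s, if anything falls off the work surface, if the arm or the gripper's body presses on something with over 40 N, if the wrist force passes 120 N, or if a joint passes its speed limit or range.

## Robot

A 6-joint arm with a two-finger parallel gripper is mounted at the origin on the work surface. World frame = base frame: x ahead of the robot, y to its left, z up, the work surface at z = 0. Lengths are in m, angles in degrees, forces in N, time in s.
With the tool pointing down it reaches from about 0.375 to 0.9 m from the base axis. Payload 3.1 kg.
Tool frame: the origin (TCP) lies on the centre line of the jaws, within the pads' length; the fingertips stand 25 mm ahead of it and the grasp point (between the pads) lies 6 mm ahead of it; z points along the fingers, y is the line along which they close (so a half turn about z gives the same grasp; the last joint's range is limited). The gripper opens to 87 mm and grips with 3 to 60 N. Pads are 19 mm wide; open, the fingers measure 117 mm over their backs; the gripper's body (75 mm by 190 mm) begins 51 mm behind the grasp point.
Start: joints at [53.256, 30.224, 82.088, -0, 67.689, -10.227], TCP at [0.279, 0.559, 0.248] pointing down, gripper open.
Joint ranges: [-176.69, 176.69], [-43.24, 126.21], [12.49, 139.97], [-82, 262], [0, 151.66], [-163.58, 163.58]. Speed limits (degrees/s): [159.86, 159.86, 180, 180, 180, 180].

## Interface

Orientations are given as a 3x3 rotation matrix whose columns are the frame's x, y, z axes.
In Python, from rig import * gives the robot as it stands.
- The arm moves only by the tool step_arm, never from a script. Its argument "steps" is a list of rows, each a list of 7 numbers: the shift along the tool's x, y, z normalised to -1 to 1, where 1 is 0.3 m, then the turn, a rotation vector about the tool's x, y, z normalised to -1 to 1, where 1 is 45 degrees, then the gripper's target within -1 to 1 (shut at 1, half-way at 0, fully open at -1). A call has 1 to 8 rows; each row is the pose to reach, as a shift and turn from the pose commanded when the call began, along the tool's axes at that moment; what a row does not reach only later rows make up. A row lasts 1/12 s, in which the tool goes at most 41.7 mm and 7.16 degrees, less where a joint would pass 70% of its speed; a pose out of reach is approached as far as the arm can. A call with a number of a shift or a turn outside -1 to 1 is refused whole. A call with a gripper value outside its range is refused whole. The fingers move at their own pace and stop on an object; the grip force is fixed at half the most. Time passes only in rows, so rows that repeat a pose let the fingers close. It gives the time, the measured TCP pose, the force, the opening and the grip force at its end, in the units of the state.
- read_state(): the state, without advancing time (a new reading comes with each control period).
- capture(name): name is "scene" or "top" or "wrist"; returns a dict with "image" (400x640x3 uint8, red, green, blue), "vertical_fov" (degrees; the focal length in pixels is half the picture's height over the tangent of half this angle, whatever the lens; pixels are square), "cx", "cy" (the principal point, pixels), "world_from_camera" (4x4, takes a point from camera to world coordinates); the wrist camera has in their place "T_tool_cam" (4x4, takes a point from camera to tool coordinates, whose origin is the TCP and whose axes are the flange's). Camera axes: x right, y down, z forward; pixel columns grow to the right and rows downward; lengths in m; the calibration is good to about 2 mm. The wrist camera is an equidistant fisheye: a pixel r from the principal point sees the ray r / f radians off the axis. A picture is of the moment at which its call begins: read the wrist's pose just before it. There is no depth.
- hand_in(): hands the job in; it is judged then, once.
The state is a dict: "time_s": time; "joint_positions": joint angles; "qvel": joint speeds; "tau": joint torques, N m; "position": TCP position; "tcp_rot": TCP orientation; "force": force on the tool from outside, world axes, zero at the start; "moment": the same for the moment, N m; "opening": opening from 0.0 (shut) to 1.0 (fully open); "grasp_force": force on a finger pad.
Only numpy, scipy, OpenCV 4.12 (cv2) and the standard library are available. Lean on these libraries where they do the work, as an engineer would, in place of code of your own. Each camera call takes 0.05 s, during which the arm holds its last target. There are 200 camera calls.

## Working session

There is one attempt and no reset: what is moved stays moved. The work goes in short steps, Python scripts to look and compute and a tool call to move; the robot and the scene stay as the last step left them, time stands still between calls to the robot, and variables do not carry over. Pictures are saved under pics/ and viewed, at most 14 in all, crops included, and the job is handed in when it is done.

Besides the shell and the picture viewer there is one more tool, called after "Request:" as name(argument=value, ...) on one line, values as JSON. step_arm: Moves the arm, as the interface text tells. Scaled input: -1 to 1 covers 0.3 m each way for a shift and 45 degrees each way for a turn. Its arguments: {"type":"object","properties":{"steps":{"type":"array"}},"required":["steps"]}

```bash
ls; mkdir -p pics
python3 - <<'E'
from rig import *
import cv2
s=read_state();print(s['time_s'],s['position'],s['tcp_rot'],s['opening'])
for n in ("scene","top"):
    c=capture(n);cv2.imwrite(f"pics/{n}0.png",c["image"][:,:,::-1]);print(n,c["vertical_fov"],c["cx"],c["cy"],c["world_from_camera"])
    import pickle;pickle.dump(c,open(f"{n}0.pkl","wb"))
E
```

```text
pics
0.0 [0.27857177 0.558709   0.24656291] [[-8.94812466e-01  4.46440291e-01 -1.30999532e-03]
 [ 4.46442051e-01  8.94810792e-01 -1.77273071e-03]
 [ 3.80779533e-04 -2.17109853e-03 -9.99997571e-01]] 0.9992426627211695
scene 52.075496167712025 317.3075081717048 198.1359863118729 [[ 0.49533575  0.56362625 -0.66103551  1.04442552]
 [ 0.86865395 -0.31339275  0.38369948 -0.30592502]
 [ 0.00909937 -0.76427118 -0.6448308   0.54529017]
 [ 0.          0.          0.          1.        ]]
top 54.3915522045003 318.93100262594345 193.95465238165906 [[ 0.00900633 -0.99619493  0.08668654  0.48549524]
 [-0.99993702 -0.00839169  0.00745221  0.00916604]
 [-0.00669641 -0.0867482  -0.99620776  0.86154633]
 [ 0.          0.          0.          1.        ]]
```

View pics/top0.png

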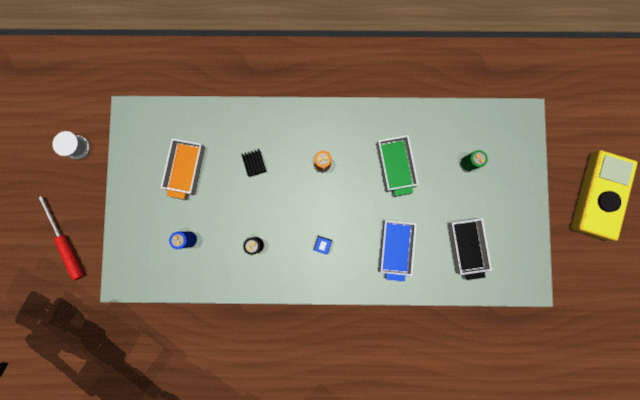

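View pics/scene0.png

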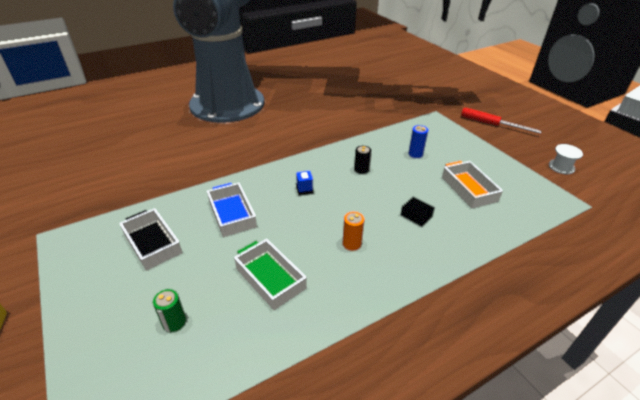

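The top view shows the caps at roughly blue (180,240), black (253,245), orange (322,158) and green (479,159). The drawers are at orange (183,167), green (397,165), blue (397,249) and black (470,248). The scene view shows the same layout.

```bash
cat > h.py <<'E'
import numpy as np, cv2, pickle
def ground(c,uv,z):
    f=c["image"].shape[0]/2/np.tan(np.radians(c["vertical_fov"]/2)); T=np.array(c["world_from_camera"])
    d=T[:3,:3]@np.array([(uv[0]-c["cx"])/f,(uv[1]-c["cy"])/f,1.]); o=T[:3,3]
    return (o+d*(z-o[2])/d[2])[:2]
def mask(img,name):
    H,S,V=[x.astype(int) for x in cv2.split(cv2.cvtColor(img,cv2.COLOR_RGB2HSV))]
    if name=="black": return V<60
    lo,hi={"green":(45,80),"orange":(4,20),"blue":(105,130)}[name]
    return (H>=lo)&(H<=hi)&(S>150)&(V>50)
def blob(img,name,seed,r=30):
    m=mask(img,name).astype(np.uint8); w=np.zeros_like(m); u,v=seed
    w[v-r:v+r,u-r:u+r]=1
    n,l,s,_=cv2.connectedComponentsWithStats(m*w); i=1+np.argmax(s[1:,4])
    k=max(cv2.findContours((l==i).astype(np.uint8),cv2.RETR_EXTERNAL,cv2.CHAIN_APPROX_NONE)[0],key=len)
    h=cv2.convexHull(k); M=cv2.moments(h); return (M['m10']/M['m00'],M['m01']/M['m00']),cv2.minAreaRect(h),s[i,4]
HT=dict(black=.055,green=.060,orange=.065,blue=.070)
E
python3 - <<'E'
from h import *
np.set_printoptions(precision=4,suppress=True)
S={"top":dict(black=(253,245),green=(477,160),orange=(322,160),blue=(181,240)),"scene":dict(black=(362,159),green=(170,310),orange=(353,230),blue=(418,141))}
D={"top":dict(black=(468,245),green=(397,163),orange=(183,165),blue=(397,247)),"scene":dict(black=(150,237),green=(270,272),orange=(472,184),blue=(232,208))}
for v in S:
    c=pickle.load(open(v+"0.pkl","rb")); im=c["image"]
    for n in HT:
        p,r,a=blob(im,n,S[v][n]); print(v,"cap",n,np.round(p,1),a,ground(c,p,HT[n]/2))
    for n in HT:
        p,r,a=blob(im,n,D[v][n],36); print(v,"card",n,np.round(p,1),a,ground(c,p,.003))
        if v=="top":
            u,w=D[v][n]; m=(im.min(2)>185).astype(np.uint8); q=np.zeros_like(m); q[w-40:w+40,u-40:u+40]=1
            ys,xs=np.nonzero(m*q); R=cv2.minAreaRect(np.c_[xs,ys].astype(np.float32)); print("   rim",len(xs),R,ground(c,R[0],.03))
E
```

```text
top cap black [253.2 245.4] 113 [0.447  0.1544]
top cap green [478.  158.3] 70 [ 0.6378 -0.3269]
top cap orange [322.4 160.6] 124 [0.6298 0.0085]
top cap blue [182.4 239.6] 235 [0.458  0.3032]
top card black [468.3 245.4] 947 [ 0.4502 -0.3115]
   rim 207 ((471.689208984375, 246.1351318359375), (53.429664611816406, 31.893400192260742), 80.53767395019531) [ 0.4498 -0.3086]
top card green [396.2 164.2] 955 [ 0.6282 -0.1559]
   rim 692 ((387.5, 168.5), (67.0, 61.0), 90.0) [ 0.6141 -0.1318]
top card orange [183.4 167.2] 902 [0.6176 0.3188]
   rim 211 ((180.27633666992188, 165.45108032226562), (30.589181900024414, 52.29468536376953), 12.33908748626709) [0.6172 0.3159]
top card blue [396.3 247.2] 1058 [ 0.4448 -0.1545]
   rim 2147 ((388.0, 246.5), (62.0, 79.0), 0.0) [ 0.4474 -0.1318]
scene cap black [361.9 161.5] 279 [0.4526 0.1497]
scene cap green [170.  309.8] 507 [ 0.632  -0.3146]
scene cap orange [352.6 230.3] 523 [0.6263 0.0102]
scene cap blue [417.6 141.5] 354 [0.4574 0.3022]
scene card black [149.5 238.4] 724 [ 0.4385 -0.3084]
scene card green [269.7 273.9] 974 [ 0.6212 -0.1511]
scene card orange [471.  183.6] 275 [0.6072 0.3306]
scene card blue [230.4 208.8] 593 [ 0.4331 -0.1505]
```

Plan: turn the tool so that its x is −world x, then go to black first.

Request:
step_arm(steps=[[-0.655,-0.567,0.133,0,0,-0.589,-1],[-0.655,-0.567,0.133,0,0,-0.589,-1],[-0.655,-0.567,0.133,0,0,-0.589,-1],[-0.655,-0.567,0.133,0,0,-0.589,-1],[-0.655,-0.567,0.133,0,0,-0.589,-1],[-0.655,-0.567,0.133,0,0,-0.589,-1],[-0.655,-0.567,0.133,0,0,-0.589,-1],[-0.655,-0.567,0.133,0,0,-0.589,-1]])

```text
time_s: 0.77
position: [0.3794, 0.3158, 0.2068]
tcp_rot: [[-1.0, 0.005, -0.002], [0.005, 1.0, -0.002], [0.002, -0.002, -1.0]]
force: [0.3, 0.1, 0.1]
opening: 1.003
grasp_force: 0.0
```

Request:
step_arm(steps=[[-0.233,-0.543,0.19,0,0,0,-1],[-0.233,-0.543,0.19,0,0,0,-1],[-0.233,-0.543,0.19,0,0,0,-1],[-0.233,-0.543,0.19,0,0,0,-1],[-0.233,-0.543,0.19,0,0,0,-1],[-0.233,-0.543,0.19,0,0,0,-1],[-0.233,-0.543,0.19,0,0,0,-1]])

```text
time_s: 1.35
position: [0.449, 0.1565, 0.1503]
tcp_rot: [[-1.0, 0.002, -0.001], [0.002, 1.0, 0.001], [0.001, 0.001, -1.0]]
force: [-0.2, 0.2, -0.0]
opening: 1.001
grasp_force: 0.0
```

Run:
```python
from rig import *
import cv2,pickle
s=read_state();c=capture("wrist");pickle.dump((s,c),open("w1.pkl","wb"))
cv2.imwrite("pics/w1.png",c["image"][:,:,::-1]);print(s["position"],c["vertical_fov"],c["cx"],c["cy"],c["T_tool_cam"])
```

```text
[0.44898143 0.15646861 0.15030782] 65.70646984690485 319.7934053255026 202.59951010795407 [[-2.43184209e-04 -9.67404783e-01 -2.53234925e-01  6.89246760e-02]
 [ 9.99999930e-01 -3.06840289e-04  2.11876665e-04  2.51823988e-04]
 [-2.82673177e-04 -2.53234856e-01  9.67404790e-01 -1.35964644e-01]
 [ 0.00000000e+00  0.00000000e+00  0.00000000e+00  1.00000000e+00]]
```

View pics/w1.png

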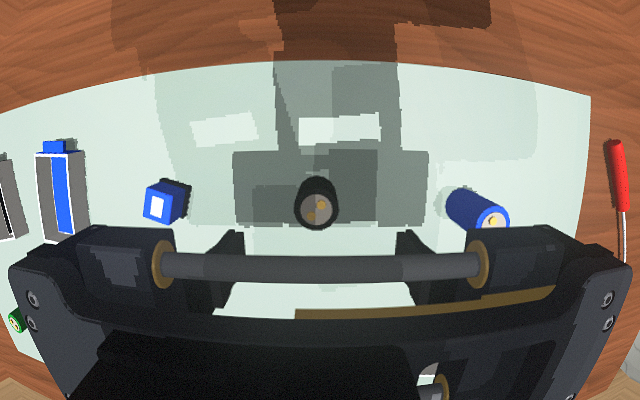

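The wrist view shows the black can between the jaws, with its top disc at about (317,208). I'll cast that ray onto z = 0.055.

```bash
cat >> h.py <<'E'
def wray(s,c,uv,z):
    f=200/np.tan(np.radians(c["vertical_fov"]/2)); d=np.array([uv[0]-c["cx"],uv[1]-c["cy"]]); r=np.hypot(*d); t=r/f
    ray=np.r_[d/max(r,1e-9)*np.sin(t),np.cos(t)]; T=np.array(c["T_tool_cam"]); R=np.array(s["tcp_rot"])
    o=np.array(s["position"])+R@T[:3,3]; w=R@T[:3,:3]@ray
    return (o+w*(z-o[2])/w[2])[:2]
E
python3 - <<'E'
from h import *
s,c=pickle.load(open("w1.pkl","rb")); im=c["image"]
m=np.zeros(im.shape[:2],np.uint8); g=im[190:232,295:340].astype(int)
m[190:232,295:340]=(g.max(2)>85)
n,l,st,ce=cv2.connectedComponentsWithStats(m); print(st,ce)
for uv in [(317,209)]+[tuple(x) for x in ce[1:]]: print(uv,wray(s,c,uv,.055))
print(im[209,295:340].max(1))
E
```

```text
[[     0      0    640    400 254894]
 [   295    190      3      9     16]
 [   336    190      4     19     42]
 [   301    194     31     31    762]
 [   295    212     45     20    286]] [[319.50883505 199.44117162]
 [295.5625     192.9375    ]
 [338.04761905 196.14285714]
 [316.06299213 209.26902887]
 [319.3986014  226.76223776]]
(317, 209) [0.44563626 0.15466179]
(np.float64(295.5625), np.float64(192.9375)) [0.43279159 0.13826805]
(np.float64(338.04761904761904), np.float64(196.14285714285714)) [0.43541857 0.17089111]
(np.float64(316.06299212598424), np.float64(209.26902887139107)) [0.44585137 0.15393312]
(np.float64(319.3986013986014), np.float64(226.76223776223776)) [0.46022386 0.15647968]
[ 40  42  40  42  45  74 102  97 100 100  95  99  98 100  99  91  97  94
  98  93 115 133 132 136 141 144 147 147 140 135 131 129 134 131 132 133
 119  79  43  49  41  48  33  54  80]
```

Request:
step_arm(steps=[[0.007,-0.008,0.15,0,0,0,-1],[0.007,-0.008,0.3,0,0,0,-1],[0.007,-0.008,0.317,0,0,0,-1],[0.007,-0.008,0.317,0,0,0,-1],[0.007,-0.008,0.317,0,0,0,1],[0.007,-0.008,0.317,0,0,0,1],[0.007,-0.008,0.317,0,0,0,1],[0.007,-0.008,0.317,0,0,0,1]])

```text
time_s: 2.07
position: [0.4476, 0.1545, 0.0571]
tcp_rot: [[-1.0, -0.0, 0.004], [-0.0, 1.0, 0.0], [-0.004, 0.0, -1.0]]
force: [0.5, -0.1, -0.5]
opening: 0.78
grasp_force: 0.0
```

Request:
step_arm(steps=[[0,0,0,0,0,0,1],[0,0,0,0,0,0,1],[0,0,0,0,0,0,1],[0,0,0,0,0,0,1]])

```text
time_s: 2.4
position: [0.4468, 0.1539, 0.0558]
tcp_rot: [[-1.0, 0.0, 0.0], [0.0, 1.0, 0.0], [-0.0, 0.0, -1.0]]
force: [0.5, -0.4, 0.0]
opening: 0.477
grasp_force: 0.0
```

Request:
step_arm(steps=[[0,0,0,0,0,0,1],[0,0,0,0,0,0,1],[0,0,0,0,0,0,1],[0,0,0,0,0,0,1]])

```text
time_s: 2.73
position: [0.4468, 0.1539, 0.0556]
tcp_rot: [[-1.0, 0.0, 0.0], [0.0, 1.0, -0.0], [-0.0, -0.0, -1.0]]
force: [-0.3, -0.7, 2.8]
opening: 0.405
grasp_force: 30.0
```

Request:
step_arm(steps=[[0,0,-0.1,0,0,0,1],[0,0,-0.2,0,0,0,1],[0,0,-0.3,0,0,0,1],[0,0,-0.35,0,0,0,1],[0,0,-0.35,0,0,0,1]])

```text
time_s: 3.15
position: [0.4485, 0.1543, 0.1634]
tcp_rot: [[-1.0, 0.0, 0.007], [0.0, 1.0, 0.001], [-0.007, 0.001, -1.0]]
force: [0.6, -0.2, -1.7]
opening: 0.407
grasp_force: 30.0
```

Request:
step_arm(steps=[[0,-0.1,0,0,0,0,1],[0,-0.2,0,0,0,0,1],[0,-0.3,0,0,0,0,1],[0,-0.4,0,0,0,0,1],[0,-0.5,0,0,0,0,1],[0,-0.6,0,0,0,0,1],[0,-0.7,0,0,0,0,1],[0,-0.8,0,0,0,0,1]])

```text
time_s: 3.82
position: [0.4455, -0.0871, 0.1592]
tcp_rot: [[-1.0, 0.0, -0.002], [0.0, 1.0, 0.001], [0.002, 0.001, -1.0]]
force: [1.0, 0.6, -1.4]
opening: 0.407
grasp_force: 30.0
```

Request:
step_arm(steps=[[0,-0.1,0,0,0,0,1],[0,-0.2,0,0,0,0,1],[0,-0.3,0,0,0,0,1],[0,-0.4,0,0,0,0,1],[-0.01,-0.5,0,0,0,0,1],[-0.01,-0.6,0,0,0,0,1],[-0.01,-0.7,0,0,0,0,1],[-0.01,-0.7,0,0,0,0,1]])

```text
time_s: 4.48
position: [0.4504, -0.3023, 0.1594]
tcp_rot: [[-1.0, 0.004, 0.002], [0.004, 1.0, -0.005], [-0.002, -0.005, -1.0]]
force: [1.0, -0.0, -0.6]
opening: 0.409
grasp_force: 30.0
```

Request:
step_arm(steps=[[0,-0.047,0,0,0,0,1],[0,-0.047,0,0,0,0,1],[0,-0.047,0,0,0,0,1],[0,-0.047,0,0,0,0,1]])

```text
time_s: 4.82
position: [0.4491, -0.3088, 0.1599]
tcp_rot: [[-1.0, -0.0, -0.001], [-0.0, 1.0, 0.002], [0.001, 0.002, -1.0]]
force: [0.5, 0.5, -0.2]
opening: 0.405
grasp_force: 30.0
```

Run:
```python
from rig import *
import cv2,pickle
s=read_state();c=capture("wrist");pickle.dump((s,c),open("w2.pkl","wb"))
cv2.imwrite("pics/w2.png",c["image"][:,:,::-1]);print(s["position"])
```

```text
[ 0.44908849 -0.3088208   0.15991409]
```

View pics/w2.png

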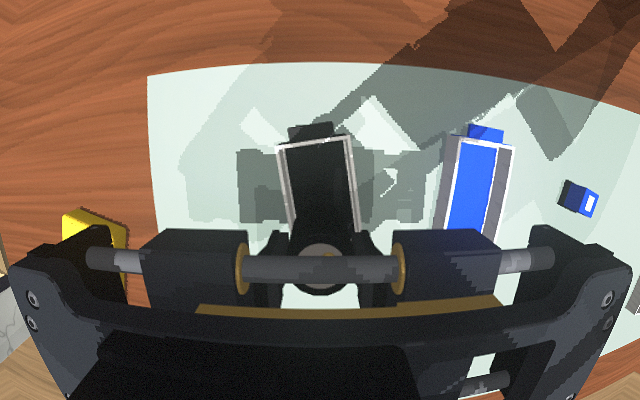

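The wrist view shows the black can held. The black drawer's front rim corners are at about (277,147) and (353,136), and the blue drawer's at about (450,138) and (515,147). I'll work out each drawer's centre from its corners.

Run:
```python
from h import *
s,c=pickle.load(open("w2.pkl","rb"))
for a,b in [((277,148),(353,136)),((451,137),(515,147))]:
    A,B=[wray(s,c,p,.03) for p in (a,b)]; d=(B-A); L=np.linalg.norm(d); d/=L; n=np.array([-d[1],d[0]]); n*=np.sign(n[0])
    print(A,B,L,np.degrees(np.arctan2(n[1],n[0])),(A+B)/2+n*.055)
```

```text
[ 0.40092594 -0.34517308] [ 0.39066748 -0.2798506 ] 0.06612308663879748 8.925020128477408 [ 0.45013078 -0.30397904]
[ 0.38814461 -0.18926486] [ 0.39288672 -0.11536078] 0.07405606633552753 -3.6713908001218964 [ 0.44540279 -0.15583469]
```

Request:
step_arm(steps=[[-0.003,0.008,0.08,0,0,0,1],[-0.003,0.008,0.16,0,0,0,1],[-0.003,0.008,0.24,0,0,0,1],[-0.003,0.008,0.29,0,0,0,1],[-0.003,0.008,0.31,0,0,0,1],[-0.003,0.008,0.325,0,0,0,1],[-0.003,0.008,0.335,0,0,0,1],[-0.003,0.008,0.335,0,0,0,1]])

```text
time_s: 5.53
position: [0.4508, -0.3076, 0.0603]
tcp_rot: [[-1.0, -0.0, 0.0], [-0.0, 1.0, -0.0], [-0.0, -0.0, -1.0]]
force: [-0.4, -0.1, -0.6]
opening: 0.407
grasp_force: 30.0
```

Request:
step_arm(steps=[[0,0,0,0,0,0,1],[0,0,0,0,0,0,1],[0,0,0,0,0,0,1]])

```text
time_s: 5.78
position: [0.4508, -0.3081, 0.0608]
tcp_rot: [[-1.0, 0.0, 0.001], [0.0, 1.0, -0.001], [-0.001, -0.001, -1.0]]
force: [-0.7, -0.7, -1.2]
opening: 0.404
grasp_force: 30.0
```

Request:
step_arm(steps=[[0,0,0.003,0,0,0,1],[0,0,0.007,0,0,0,1],[0,0,0.007,0,0,0,1],[0,0,0.007,0,0,0,1],[0,0,0.007,0,0,0,1]])

```text
time_s: 6.2
position: [0.4507, -0.308, 0.0586]
tcp_rot: [[-1.0, 0.0, 0.001], [0.0, 1.0, -0.001], [-0.001, -0.001, -1.0]]
force: [-0.3, 0.2, 5.7]
opening: 0.407
grasp_force: 30.0
```

Request:
step_arm(steps=[[0,0,-0.002,0,0,0,-0.4],[0,0,-0.002,0,0,0,-0.4],[0,0,-0.002,0,0,0,-0.4],[0,0,-0.002,0,0,0,-0.4],[0,0,-0.002,0,0,0,-0.4]])

```text
time_s: 6.62
position: [0.4504, -0.3076, 0.0583]
tcp_rot: [[-1.0, 0.0, -0.0], [0.0, 1.0, 0.0], [0.0, 0.0, -1.0]]
force: [0.5, -0.3, -0.1]
opening: 0.664
grasp_force: 0.0
```

Request:
step_arm(steps=[[0,0,-0.05,0,0,0,-0.4],[0,0,-0.15,0,0,0,-0.4],[0,0,-0.28,0,0,0,-0.4],[0,0,-0.37,0,0,0,-1],[-0.1,0,-0.37,0,0,0,-1],[-0.23,0,-0.37,0,0,0,-1],[-0.36,0,-0.37,0,0,0,-1],[-0.45,0,-0.37,0,0,0,-1]])

```text
time_s: 7.28
position: [0.5886, -0.3078, 0.1702]
tcp_rot: [[-1.0, -0.0, 0.003], [-0.0, 1.0, -0.001], [-0.003, -0.001, -1.0]]
force: [0.2, -0.3, 0.2]
opening: 0.963
grasp_force: 0.0
```

Request:
step_arm(steps=[[-0.1,-0.03,0,0,0,0,-1],[-0.167,-0.03,0,0,0,0,-1],[-0.167,-0.03,0,0,0,0,-1],[-0.167,-0.03,0,0,0,0,-1]])

```text
time_s: 7.62
position: [0.6357, -0.3162, 0.1686]
tcp_rot: [[-1.0, -0.001, -0.001], [-0.001, 1.0, 0.001], [0.001, 0.001, -1.0]]
force: [-0.8, -0.6, 0.5]
opening: 1.001
grasp_force: 0.0
```

```bash
cat > cap.py <<'E'
import sys
from rig import *
from h import *
n=sys.argv[1]
s=read_state();c=capture("wrist");pickle.dump((s,c),open(n+".pkl","wb"))
cv2.imwrite(f"pics/{n}.png",c["image"][:,:,::-1]);print(s["time_s"],s["position"])
E
python3 cap.py w3
```

```text
7.6167 [ 0.63567715 -0.31616552  0.1686186 ]
```

View pics/w3.png

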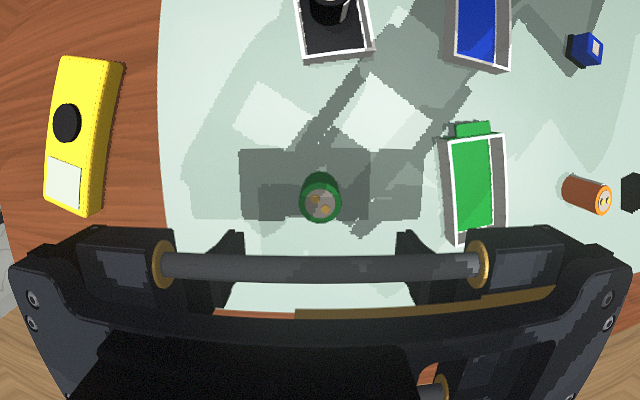

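The black can stands in its drawer. The green can's top disc is at about (320,205). The green drawer's front rim corners are at about (440,138) and (505,132).

Run:
```python
from h import *
s,c=pickle.load(open("w3.pkl","rb")); im=c["image"]
print(wray(s,c,(320.5,205),.06), wray(s,c,(601,199),.065))
m=(mask(im,"green")|(cv2.cvtColor(im,cv2.COLOR_RGB2HSV)[:,:,0]//10==6)).astype(np.uint8)
for a,b in [((440,139),(505,132))]:
    A,B=[wray(s,c,p,.03) for p in (a,b)]; d=(B-A); L=np.linalg.norm(d); d/=L; n=np.array([-d[1],d[0]]); n*=np.sign(n[0])
    print(A,B,L,np.degrees(np.arctan2(n[1],n[0])),(A+B)/2+n*.055, wray(s,c,(453,246),.03))
```

```text
[ 0.63266081 -0.31521802] [6.24974261e-01 5.08767023e-04]
[ 0.57741964 -0.20430795] [ 0.56554122 -0.13100223] 0.07426186291843571 9.20417808094746 [ 0.62577228 -0.15885766] [ 0.68434252 -0.17916986]
```

Request:
step_arm(steps=[[0.01,0.002,0.13,0,0,0,-1],[0.01,0.002,0.25,0,0,0,-1],[0.01,0.002,0.34,0,0,0,-1],[0.01,0.002,0.362,0,0,0,-1],[0.01,0.002,0.362,0,0,0,-1],[0.01,0.002,0.362,0,0,0,1],[0.01,0.002,0.362,0,0,0,1],[0.01,0.002,0.362,0,0,0,1]])

```text
time_s: 8.33
position: [0.6338, -0.3172, 0.0637]
tcp_rot: [[-1.0, 0.0, 0.004], [0.0, 1.0, -0.003], [-0.004, -0.003, -1.0]]
force: [0.9, -0.2, -0.5]
opening: 0.846
grasp_force: 0.0
```

Request:
step_arm(steps=[[0,0,0,0,0,0,1],[0,0,0,0,0,0,1],[0,0,0,0,0,0,1],[0,0,0,0,0,0,1],[0,0,0,0,0,0,1],[0,0,0,0,0,0,1],[0,0,0,0,0,0,1],[0,0,0,0,0,0,1]])

```text
time_s: 9.0
position: [0.6325, -0.3161, 0.0609]
tcp_rot: [[-1.0, 0.0, -0.0], [0.0, 1.0, 0.0], [0.0, 0.0, -1.0]]
force: [0.8, 0.6, 0.6]
opening: 0.405
grasp_force: 30.0
```

Request:
step_arm(steps=[[0,0,-0.1,0,0,0,1],[0,0,-0.2,0,0,0,1],[0,0,-0.3,0,0,0,1],[0,0,-0.333,0,0,0,1],[0,0,-0.333,0,0,0,1]])

```text
time_s: 9.42
position: [0.6344, -0.3174, 0.1646]
tcp_rot: [[-1.0, 0.0, 0.006], [0.0, 1.0, -0.004], [-0.006, -0.004, -1.0]]
force: [0.6, 0.1, -1.2]
opening: 0.402
grasp_force: 30.0
```

Request:
step_arm(steps=[[0,0.08,0,0,0,0,1],[0,0.18,0,0,0,0,1],[0,0.28,0,0,0,0,1],[0.01,0.38,0,0,0,0,1],[0.02,0.48,0,0,0,0,1],[0.02,0.527,0,0,0,0,1],[0.02,0.527,0,0,0,0,1],[0.02,0.527,0,0,0,0,1]])

```text
time_s: 10.08
position: [0.6264, -0.1578, 0.1597]
tcp_rot: [[-1.0, -0.002, -0.001], [-0.002, 1.0, -0.0], [0.001, -0.0, -1.0]]
force: [0.3, -0.7, -0.9]
opening: 0.404
grasp_force: 30.0
```

```bash
python3 cap.py w4
```

```text
10.0833 [ 0.62640273 -0.15779129  0.1596966 ]
```

View pics/w4.png

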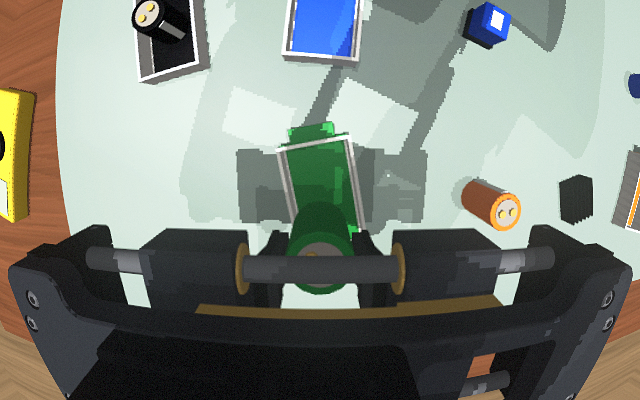

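The black can is standing, and the green can is held over the green drawer. That drawer's rim corners are at (275,150) and (350,136), so its centre is about 4 mm to +y. Lowering now.

Request:
step_arm(steps=[[0,0.013,0.08,0,0,0,1],[0,0.013,0.16,0,0,0,1],[0,0.013,0.23,0,0,0,1],[0,0.013,0.28,0,0,0,1],[0,0.013,0.3,0,0,0,1],[0,0.013,0.31,0,0,0,1],[0,0.013,0.317,0,0,0,1],[0,0.013,0.317,0,0,0,1]])

```text
time_s: 10.8
position: [0.6272, -0.1552, 0.0661]
tcp_rot: [[-1.0, 0.001, 0.001], [0.001, 1.0, -0.001], [-0.001, -0.001, -1.0]]
force: [1.0, 0.1, -1.6]
opening: 0.407
grasp_force: 30.0
```

Request:
step_arm(steps=[[0,0,0,0,0,0,1],[0,0,0,0,0,0,1],[0,0,0,0,0,0,1]])

```text
time_s: 11.05
position: [0.6271, -0.1543, 0.0667]
tcp_rot: [[-1.0, 0.0, 0.002], [0.0, 1.0, -0.001], [-0.002, -0.001, -1.0]]
force: [-0.6, -0.9, -0.9]
opening: 0.407
grasp_force: 30.0
```

Request:
step_arm(steps=[[0,0,0.004,0,0,0,1],[0,0,0.009,0,0,0,1],[0,0,0.009,0,0,0,1],[0,0,0.009,0,0,0,1],[0,0,0.009,0,0,0,1]])

```text
time_s: 11.47
position: [0.6271, -0.1542, 0.0639]
tcp_rot: [[-1.0, 0.0, 0.001], [0.0, 1.0, -0.0], [-0.001, -0.0, -1.0]]
force: [-0.1, 1.2, 6.1]
opening: 0.406
grasp_force: 30.0
```

Request:
step_arm(steps=[[0,0,-0.002,0,0,0,-0.4],[0,0,-0.002,0,0,0,-0.4],[0,0,-0.002,0,0,0,-0.4],[0,0,-0.002,0,0,0,-0.4],[0,0,-0.002,0,0,0,-0.4]])

```text
time_s: 11.88
position: [0.6264, -0.1541, 0.0633]
tcp_rot: [[-1.0, 0.0, -0.001], [0.0, 1.0, 0.0], [0.001, 0.0, -1.0]]
force: [0.0, -0.4, -0.2]
opening: 0.664
grasp_force: 0.0
```

Request:
step_arm(steps=[[0,0,-0.05,0,0,0,-0.4],[0,0,-0.15,0,0,0,-0.4],[0,0,-0.28,0,0,0,-0.4],[0,0,-0.37,0,0,0,-1],[0,0.1,-0.37,0,0,0,-1],[0,0.23,-0.37,0,0,0,-1],[0,0.36,-0.37,0,0,0,-1],[0,0.45,-0.37,0,0,0,-1]])

```text
time_s: 12.55
position: [0.6259, -0.0163, 0.1748]
tcp_rot: [[-1.0, -0.0, -0.001], [-0.0, 1.0, 0.001], [0.001, 0.001, -1.0]]
force: [0.1, -0.1, -0.1]
opening: 0.961
grasp_force: 0.0
```

Request:
step_arm(steps=[[0,0.097,0,0,0,0,-1],[0,0.097,0,0,0,0,-1],[0,0.097,0,0,0,0,-1],[0,0.097,0,0,0,0,-1]])

```text
time_s: 12.88
position: [0.6267, 0.0097, 0.1745]
tcp_rot: [[-1.0, -0.0, -0.0], [-0.0, 1.0, -0.001], [0.0, -0.001, -1.0]]
force: [-0.5, -0.1, -0.4]
opening: 1.003
grasp_force: 0.0
```

```bash
python3 cap.py w5
```

```text
12.8833 [0.62668399 0.00973237 0.17452362]
```

View pics/w5.png

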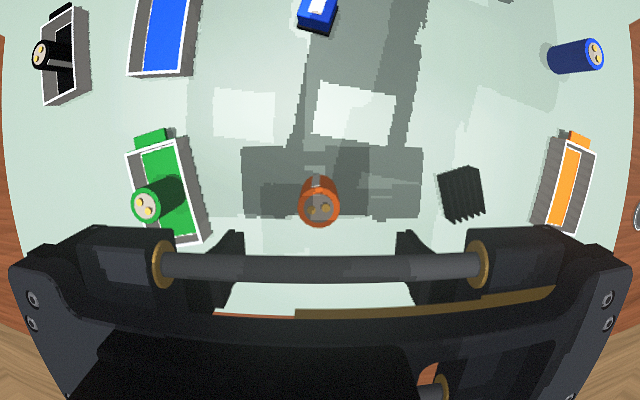

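Green and black are both standing in their drawers. The orange can's top disc is at about (319,207). The orange drawer's front rim corners are at about (552,137) and (596,151).

Run:
```python
from h import *
s,c=pickle.load(open("w5.pkl","rb")); im=c["image"]
print(wray(s,c,(319.5,207),.065), wray(s,c,(594,52),.07))
for a,b in [((552,136),(596,151))]:
    A,B=[wray(s,c,p,.03) for p in (a,b)]; d=(B-A); L=np.linalg.norm(d); d/=L; n=np.array([-d[1],d[0]]); n*=np.sign(n[0])
    print(A,B,L,np.degrees(np.arctan2(n[1],n[0])),(A+B)/2+n*.055)
```

```text
[0.62576066 0.00973406] [0.45660513 0.29886039]
[0.55483719 0.26721674] [0.56478734 0.35327625] 0.08663281709130144 -6.5952175592460325 [0.6144483  0.30392951]
```

Request:
step_arm(steps=[[0.003,0,0.13,0,0,0,-1],[0.003,0,0.25,0,0,0,-1],[0.003,0,0.34,0,0,0,-1],[0.003,0,0.362,0,0,0,-1],[0.003,0,0.362,0,0,0,-1],[0.003,0,0.362,0,0,0,1],[0.003,0,0.362,0,0,0,1],[0.003,0,0.362,0,0,0,1]])

```text
time_s: 13.6
position: [0.6273, 0.0094, 0.0682]
tcp_rot: [[-1.0, 0.001, 0.004], [0.001, 1.0, -0.001], [-0.004, -0.001, -1.0]]
force: [-0.5, -0.1, 0.3]
opening: 0.852
grasp_force: 0.0
```

Request:
step_arm(steps=[[0,0,0,0,0,0,1],[0,0,0,0,0,0,1],[0,0,0,0,0,0,1],[0,0,0,0,0,0,1],[0,0,0,0,0,0,1],[0,0,0,0,0,0,1],[0,0,0,0,0,0,1],[0,0,0,0,0,0,1]])

```text
time_s: 14.27
position: [0.6258, 0.01, 0.0661]
tcp_rot: [[-1.0, 0.0, 0.0], [0.0, 1.0, 0.0], [-0.0, 0.0, -1.0]]
force: [0.9, -0.1, 0.3]
opening: 0.409
grasp_force: 29.8
```

Request:
step_arm(steps=[[0,0,-0.1,0,0,0,1],[0,0,-0.2,0,0,0,1],[0,0,-0.3,0,0,0,1],[0,0,-0.333,0,0,0,1],[0,0,-0.333,0,0,0,1]])

```text
time_s: 14.68
position: [0.6277, 0.0097, 0.169]
tcp_rot: [[-1.0, 0.0, 0.007], [0.0, 1.0, -0.001], [-0.007, -0.001, -1.0]]
force: [0.0, -0.8, -0.8]
opening: 0.413
grasp_force: 29.8
```

Request:
step_arm(steps=[[0,0.08,0,0,0,0,1],[0,0.18,0,0,0,0,1],[0,0.28,0,0,0,0,1],[0.01,0.38,0,0,0,0,1],[0.02,0.48,0,0,0,0,1],[0.02,0.58,0,0,0,0,1],[0.03,0.68,0,0,0,0,1],[0.03,0.78,0,0,0,0,1]])

```text
time_s: 15.35
position: [0.6146, 0.2451, 0.1632]
tcp_rot: [[-1.0, 0.0, -0.005], [0.0, 1.0, -0.001], [0.005, -0.001, -1.0]]
force: [-0.4, 0.3, -0.7]
opening: 0.408
grasp_force: 29.8
```

Request:
step_arm(steps=[[0,0.1,0,0,0,0,1],[0,0.2,0,0,0,0,1],[0,0.243,0,0,0,0,1],[0,0.243,0,0,0,0,1],[0,0.243,0,0,0,0,1],[0,0.243,0,0,0,0,1]])

```text
time_s: 15.85
position: [0.6163, 0.3153, 0.1647]
tcp_rot: [[-1.0, 0.001, -0.002], [0.001, 1.0, -0.002], [0.002, -0.002, -1.0]]
force: [-1.1, -1.2, -1.9]
opening: 0.405
grasp_force: 29.8
```

```bash
python3 cap.py w6
```

```text
15.85 [0.61629664 0.31527138 0.16470091]
```

View pics/w6.png

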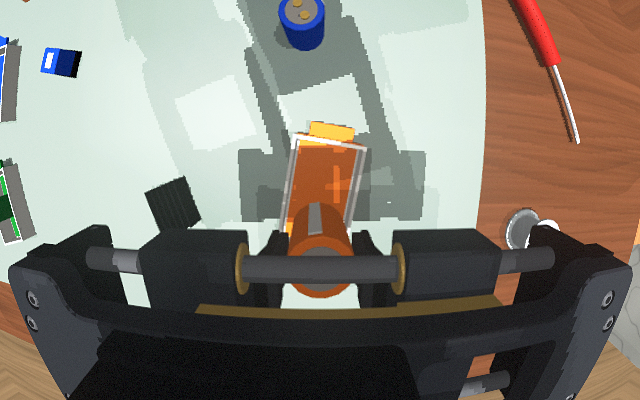

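The orange can is held over its drawer, whose rim corners are at (294,135) and (367,148); that puts it centred to about 1 mm. Lowering.

Request:
step_arm(steps=[[0,0.002,0.08,0,0,0,1],[0,0.002,0.16,0,0,0,1],[0,0.002,0.23,0,0,0,1],[0,0.002,0.28,0,0,0,1],[0,0.002,0.3,0,0,0,1],[0,0.002,0.31,0,0,0,1],[0,0.002,0.315,0,0,0,1],[0,0.002,0.315,0,0,0,1]])

```text
time_s: 16.57
position: [0.6176, 0.3171, 0.0722]
tcp_rot: [[-1.0, 0.001, 0.001], [0.001, 1.0, 0.0], [-0.001, 0.0, -1.0]]
force: [-0.2, 0.0, -0.8]
opening: 0.405
grasp_force: 29.8
```

Request:
step_arm(steps=[[0,0,0.003,0,0,0,1],[0,0,0.006,0,0,0,1],[0,0,0.009,0,0,0,1],[0,0,0.009,0,0,0,1],[0,0,0.009,0,0,0,1]])

```text
time_s: 16.98
position: [0.6169, 0.3176, 0.0691]
tcp_rot: [[-1.0, -0.0, 0.001], [-0.0, 1.0, 0.0], [-0.001, 0.0, -1.0]]
force: [0.4, 1.2, -0.7]
opening: 0.404
grasp_force: 29.8
```

Request:
step_arm(steps=[[0,0,0.003,0,0,0,1],[0,0,0.003,0,0,0,1],[0,0,0.003,0,0,0,1],[0,0,0.003,0,0,0,1]])

```text
time_s: 17.32
position: [0.6172, 0.3176, 0.069]
tcp_rot: [[-1.0, 0.0, 0.001], [0.0, 1.0, 0.0], [-0.001, 0.0, -1.0]]
force: [-0.6, -0.7, 5.3]
opening: 0.408
grasp_force: 29.8
```

Request:
step_arm(steps=[[0,0,-0.002,0,0,0,-0.4],[0,0,-0.002,0,0,0,-0.4],[0,0,-0.002,0,0,0,-0.4],[0,0,-0.002,0,0,0,-0.4],[0,0,-0.002,0,0,0,-0.4]])

```text
time_s: 17.73
position: [0.6166, 0.3175, 0.068]
tcp_rot: [[-1.0, 0.0, -0.001], [0.0, 1.0, -0.0], [0.001, -0.0, -1.0]]
force: [-1.0, -0.4, -0.0]
opening: 0.667
grasp_force: 0.0
```

Request:
step_arm(steps=[[0,0,-0.05,0,0,0,-0.4],[0,0,-0.15,0,0,0,-0.4],[0,0,-0.28,0,0,0,-0.4],[0,0,-0.37,0,0,0,-1],[0.1,-0.03,-0.37,0,0,0,-1],[0.23,-0.055,-0.37,0,0,0,-1],[0.36,-0.055,-0.37,0,0,0,-1],[0.45,-0.055,-0.37,0,0,0,-1]])

```text
time_s: 18.4
position: [0.4778, 0.3001, 0.1793]
tcp_rot: [[-1.0, 0.001, -0.004], [0.001, 1.0, -0.001], [0.004, -0.001, -1.0]]
force: [-0.8, 0.4, -0.4]
opening: 0.964
grasp_force: 0.0
```

Request:
step_arm(steps=[[0.083,0,0,0,0,0,-1],[0.083,0,0,0,0,0,-1],[0.083,0,0,0,0,0,-1],[0.083,0,0,0,0,0,-1]])

```text
time_s: 18.73
position: [0.458, 0.3014, 0.1798]
tcp_rot: [[-1.0, -0.0, 0.002], [-0.0, 1.0, 0.001], [-0.002, 0.001, -1.0]]
force: [0.0, -0.1, -0.8]
opening: 0.996
grasp_force: 0.0
```

```bash
python3 cap.py w7
```

```text
18.7333 [0.45802815 0.30138381 0.17979412]
```

View pics/w7.png

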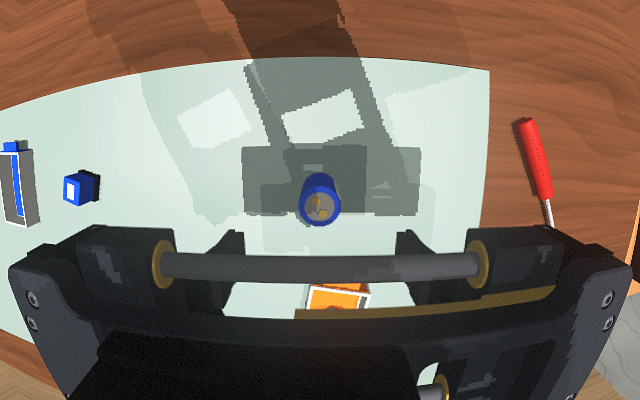

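The blue can's top disc is at (320,206), so the grasp is centred to within about 2 mm. Grasp it and carry it.

Request:
step_arm(steps=[[0.006,0.002,0.13,0,0,0,-1],[0.006,0.002,0.25,0,0,0,-1],[0.006,0.002,0.34,0,0,0,-1],[0.006,0.002,0.364,0,0,0,-1],[0.006,0.002,0.364,0,0,0,-1],[0.006,0.002,0.364,0,0,0,1],[0.006,0.002,0.364,0,0,0,1],[0.006,0.002,0.364,0,0,0,1]])

```text
time_s: 19.45
position: [0.4566, 0.3021, 0.072]
tcp_rot: [[-1.0, 0.0, 0.004], [0.0, 1.0, 0.001], [-0.004, 0.001, -1.0]]
force: [-0.9, -0.3, 0.1]
opening: 0.856
grasp_force: 0.0
```

Request:
step_arm(steps=[[0,0,0,0,0,0,1],[0,0,0,0,0,0,1],[0,0,0,0,0,0,1],[0,0,0,0,0,0,1],[0,0,0,0,0,0,1],[0,0,0,0,0,0,1],[0,0,0,0,0,0,1],[0,0,0,0,0,0,1]])

```text
time_s: 20.12
position: [0.4551, 0.3016, 0.0703]
tcp_rot: [[-1.0, 0.0, 0.0], [0.0, 1.0, -0.0], [-0.0, -0.0, -1.0]]
force: [-0.7, -0.1, 1.4]
opening: 0.406
grasp_force: 30.0
```

Request:
step_arm(steps=[[0,0,-0.1,0,0,0,1],[0,0,-0.2,0,0,0,1],[0,0,-0.3,0,0,0,1],[0,0,-0.333,0,0,0,1],[0,0,-0.333,0,0,0,1]])

```text
time_s: 20.53
position: [0.4567, 0.3023, 0.1726]
tcp_rot: [[-1.0, 0.0, 0.006], [0.0, 1.0, 0.002], [-0.006, 0.002, -1.0]]
force: [0.1, 0.1, -1.3]
opening: 0.409
grasp_force: 30.0
```

Request:
step_arm(steps=[[0,-0.08,0,0,0,0,1],[0,-0.18,0,0,0,0,1],[0,-0.28,0,0,0,0,1],[0.01,-0.38,0,0,0,0,1],[0.02,-0.48,0,0,0,0,1],[0.02,-0.58,0,0,0,0,1],[0.03,-0.68,0,0,0,0,1],[0.03,-0.78,0,0,0,0,1]])

```text
time_s: 21.2
position: [0.4439, 0.0665, 0.1684]
tcp_rot: [[-1.0, -0.0, -0.005], [-0.0, 1.0, 0.0], [0.005, 0.0, -1.0]]
force: [0.2, 0.7, -0.3]
opening: 0.407
grasp_force: 30.0
```

Request:
step_arm(steps=[[0,-0.1,0,0,0,0,1],[0,-0.2,0,0,0,0,1],[0,-0.3,0,0,0,0,1],[0,-0.4,0,0,0,0,1],[0,-0.5,0,0,0,0,1],[0,-0.6,0,0,0,0,1],[0,-0.7,0,0,0,0,1],[0,-0.74,0,0,0,0,1]])

```text
time_s: 21.87
position: [0.4459, -0.1577, 0.1687]
tcp_rot: [[-1.0, 0.003, -0.001], [0.003, 1.0, -0.001], [0.001, -0.001, -1.0]]
force: [0.7, -0.2, -1.1]
opening: 0.406
grasp_force: 30.0
```

Request:
step_arm(steps=[[0,0,0,0,0,0,1],[0,0,0,0,0,0,1],[0,0,0,0,0,0,1]])

```text
time_s: 22.12
position: [0.4449, -0.1527, 0.1692]
tcp_rot: [[-1.0, -0.0, -0.003], [-0.0, 1.0, 0.002], [0.003, 0.002, -1.0]]
force: [0.1, 0.2, -0.5]
opening: 0.406
grasp_force: 30.0
```

```bash
python3 cap.py w8
```

```text
22.1167 [ 0.44485771 -0.15268795  0.1692481 ]
```

View pics/w8.png

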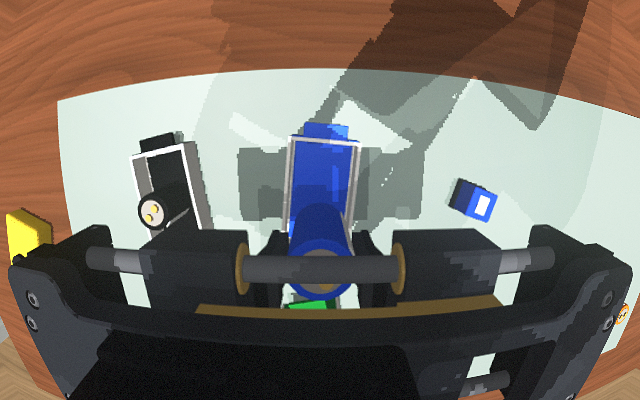

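The blue can is over its drawer and centred (corners (288,136) and (361,141)), and black is still upright. Lowering.

Request:
step_arm(steps=[[0,0,0.08,0,0,0,1],[0,0,0.16,0,0,0,1],[0,0,0.23,0,0,0,1],[0,0,0.28,0,0,0,1],[0,0,0.3,0,0,0,1],[0,0,0.31,0,0,0,1],[0,0,0.315,0,0,0,1],[0,0,0.315,0,0,0,1]])

```text
time_s: 22.83
position: [0.4464, -0.1541, 0.0761]
tcp_rot: [[-1.0, -0.001, 0.001], [-0.001, 1.0, -0.0], [-0.001, -0.0, -1.0]]
force: [0.5, -1.0, -0.1]
opening: 0.402
grasp_force: 30.0
```

Request:
step_arm(steps=[[0,0,0.003,0,0,0,1],[0,0,0.006,0,0,0,1],[0,0,0.009,0,0,0,1],[0,0,0.009,0,0,0,1],[0,0,0.009,0,0,0,1]])

```text
time_s: 23.25
position: [0.4463, -0.1546, 0.0733]
tcp_rot: [[-1.0, 0.0, 0.001], [0.0, 1.0, -0.001], [-0.001, -0.001, -1.0]]
force: [0.7, -0.8, 0.7]
opening: 0.406
grasp_force: 30.0
```

Request:
step_arm(steps=[[0,0,0.003,0,0,0,1],[0,0,0.003,0,0,0,1],[0,0,0.003,0,0,0,1],[0,0,0.003,0,0,0,1]])

```text
time_s: 23.58
position: [0.4464, -0.1547, 0.0732]
tcp_rot: [[-1.0, 0.0, 0.001], [0.0, 1.0, -0.001], [-0.001, -0.001, -1.0]]
force: [-0.2, 0.4, 9.1]
opening: 0.407
grasp_force: 29.9
```

Request:
step_arm(steps=[[0,0,-0.002,0,0,0,-0.4],[0,0,-0.002,0,0,0,-0.4],[0,0,-0.002,0,0,0,-0.4],[0,0,-0.002,0,0,0,-0.4],[0,0,-0.002,0,0,0,-0.4]])

```text
time_s: 24.0
position: [0.4459, -0.1544, 0.0725]
tcp_rot: [[-1.0, 0.0, -0.0], [0.0, 1.0, 0.0], [0.0, 0.0, -1.0]]
force: [0.1, 0.1, 0.2]
opening: 0.669
grasp_force: 0.0
```

Request:
step_arm(steps=[[0,0,-0.05,0,0,0,-0.4],[0,0,-0.15,0,0,0,-0.4],[0,0,-0.28,0,0,0,-0.4],[0,0,-0.37,0,0,0,-0.4],[0,0.1,-0.4,0,0,0,-0.4],[0,0.22,-0.45,0,0,0,-0.4],[0,0.35,-0.5,0,0,0,-0.4],[0,0.48,-0.5,0,0,0,-0.4]])

```text
time_s: 24.67
position: [0.4473, -0.0097, 0.225]
tcp_rot: [[-1.0, 0.002, 0.005], [0.002, 1.0, -0.001], [-0.005, -0.001, -1.0]]
force: [1.3, -0.9, -0.0]
opening: 0.697
grasp_force: 0.0
```

Request:
step_arm(steps=[[0,0.1,0,0,0,0,-0.4],[0,0.23,0,0,0,0,-0.4],[0,0.36,0,0,0,0,-0.4],[0,0.49,0,0,0,0,-0.4],[0,0.62,0,0,0,0,-0.4],[0,0.7,0,0,0,0,-0.4],[0,0.7,0,0,0,0,-0.4],[0,0.7,0,0,0,0,-0.4]])

```text
time_s: 25.33
position: [0.4455, 0.2006, 0.2223]
tcp_rot: [[-1.0, -0.003, -0.001], [-0.003, 1.0, -0.001], [0.001, -0.001, -1.0]]
force: [-0.3, 0.0, -0.2]
opening: 0.703
grasp_force: 0.0
```

Run:
```python
from rig import *
import cv2,numpy as np
a=capture("top")["image"][80:310,90:560];b=capture("scene")["image"]
cv2.imwrite("pics/end.png",cv2.resize(a,None,fx=1.6,fy=1.6)[:,:,::-1]);cv2.imwrite("pics/ends.png",b[:,:,::-1])
```

```text
(no output)
```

View pics/end.png

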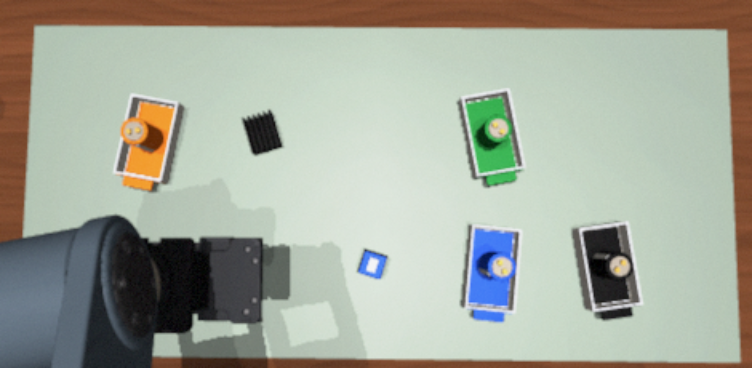

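View pics/ends.png

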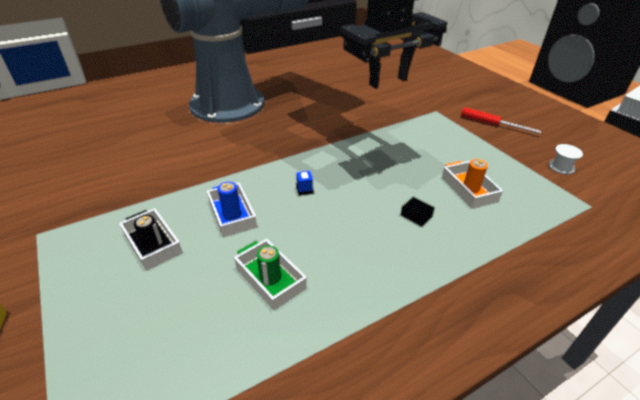

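Both views show all four cans upright in the drawers of their colour. The relay and heat sink have not moved, and the arm is clear of everything.

```bash
python3 -c "
from rig import *
print(hand_in())"
```

```text
the job is handed in; nothing more can be done
None
```

All four capacitors stand upright in the drawers matching their sleeve colours, the relay and heat sink were left where they lay, and the job was handed in at about 25 s; the hand-in gave no verdict.

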